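# Tighten a bearing lock ring with the pin spanner that fits

## Robot

A 6-joint arm with a two-finger parallel gripper is mounted at the origin on a cart in front of the work surface, level with it; the furniture and walls round the work are solid. World frame = base frame: x ahead of the robot, y to its left, z up, the work surface at z = 0. Lengths are in mm, angles in rad, forces in N, time in s.
With the tool pointing down it reaches from about 350 to 775 mm from the base axis. Payload 5.5 kg.
Tool frame: the origin (TCP) lies at the very end of the fingers, on their centre line; the grasp point (between the pads) lies 19 mm behind it; z points along the fingers, y is the direction in which the jaws open and shut (so a half turn about z gives the same grasp; the last joint's range is limited). The gripper opens to 85 mm and grips with 20 to 120 N. Pads are 22 mm wide; open, the fingers measure 114 mm over their backs; the gripper's body (76 mm by 85 mm) begins 54 mm behind the grasp point. The pads swing forward as they close: fully open they stand 13 mm farther back than shut.
Start: joints at [-1.402, 0.313, 0.046, 1.304, 0, 1.431], TCP at [174.747, -547.846, 231.323] pointing down, gripper open.
Joint ranges: [-2.76, 2.76], [-0.86, 1.69], [-1.03, 1.26], [-2.2, 2.34], [-1.47, 1.5], [-3.14, 3.14]. Speed limits (rad/s): [2.57, 2.57, 3.14, 3.14, 3.14, 3.14].

## Interface

Orientations are given as a 3x3 rotation matrix whose columns are the frame's x, y, z axes.
In Python, from cell import r gives the robot as it stands.
- The arm moves only by the tool send_rows, never from a script. Its argument "rows" is one flat list of numbers, 7 for each row, row after row: the closure, from -1 (fully open) to 1 (shut), so that 0 is half open, then the shift along the world's x, y, z in m, then the turn, a rotation vector about the world's x, y, z in units of 5 degrees (1.0 is 5 degrees). In form: [grip, dx, dy, dz, ax, ay, az, grip, dx, dy, dz, ax, ay, az, ...]. A call has 1 to 8 rows; each row is the pose to reach, as a shift and turn from the pose measured when the call began; what a row does not reach only later rows make up. A row lasts 1/10 s, in which the tool goes at most 50 mm and 8.59 degrees, less where a joint would pass 70% of its speed; a pose out of reach is approached as far as the arm can. A call with a gripper value outside its range is refused whole. The fingers move at their own pace and stop on an object; the grip force is fixed at half the most. Time passes only in rows, so rows that repeat a pose let the fingers close. It gives the time, the measured TCP pose, the force and the opening at its end, in the units of the state.
- r.read_state(): the state, without advancing time (a new reading comes with each control period).
- r.snapshot(name): name is "scene" or "top" or "wrist"; returns a dict with "img" (384x512x3 uint8, red, green, blue), "camera_matrix" (3x3 intrinsics, pixels), "rvec" (rotation vector, rad) and "tvec" (3), from world to camera coordinates, as OpenCV has them; the wrist camera has in their place "mount" (4x4, takes a point from camera to tool coordinates, whose origin is the TCP and whose axes are the flange's). Camera axes: x right, y down, z forward; pixel columns grow to the right and rows downward; lengths in mm; the calibration is good to about 2 mm. A picture is of the moment at which its call begins: read the wrist's pose just before it. There is no depth.
- r.sign_off(): hands the job in, once; it reports no verdict.
Trained networks look in a picture, given as the dict that the camera call returned (one of the last four; its "shot" number tells which), for a name from the list of things; names that differ only in an ending like _2 or _b are one class to them, and where a whole thing is asked for, a point or a joint stands for the part that bears it (a point fixed in the world has none). Each returns a list of dicts, best first, with "score" (0 to 1); they miss things now and then, are a little off and sometimes report something else, mostly with a low value. They report only what shows in the picture. A call takes as long as a camera call.
- r.find_in(target, picture): "xyz" ([x, y, z] in mm, in world coordinates, good to about 4 mm: the middle of the surface that is visible of it).
- r.masks_of(target, picture): "region" (384x512 bool, what is visible of it).
The state is a dict: "t": time; "joint_positions": joint angles; "dq": joint speeds; "effort": joint torques, N m; "ee_pos": TCP position; "orientation": TCP orientation; "wrist_force": force on the tool from outside, world axes, zero at the start; "wrist_torque": the same for the moment, N m; "width": opening from 0.0 (shut) to 1.0 (fully open).
Only numpy, scipy, OpenCV 4.12 (cv2) and the standard library are available. Lean on these libraries where they do the work, as an engineer would, in place of code of your own. Each camera call takes 0.05 s, during which the arm holds its last target. There are 200 camera calls.

## Task

Tighten the lock ring on the bearing housing with a pin spanner: from the rack take the spanner whose two prongs match the spacing of the two holes in the ring, seat both prongs fully in the holes, and turn the ring clockwise (seen from above) until its lug is up against the stop pin. Then let go and leave that spanner standing in the ring; leave the other spanner in the rack.

Things in the scene. Friction and masses are not known exactly. Their poses are not given: they have to be found in the camera images.
- wide_spanner_grip (a point): Handle centre of the wide pin spanner, 93 mm up, upright in the wooden rack (lifts straight out); which end varies. Handle bar 74 mm along y, 16 wide (x), 18 high; stem 14 thick. Foot bar along x, 96 x 26 x 14 mm, underside 63 mm below this point. Prongs 9 mm thick, tapered, 38 mm either side along x, tips 75 mm below. Half a turn makes no difference. About 0.3 kg, dark steel.
- narrow_spanner_grip (a point): Handle centre of the narrow pin spanner, which does not fit: prongs 46 mm apart, foot bar only 66 mm long; handle and heights as the wide one's. It stands some 135 mm from the wide one, in the same channel of the rack (270 x 66 mm, rail tops 30 mm up; foot bars along the channel, handles across it).
- ring_top (a point): Centre of the lock ring's top face, 68 mm up, z up; turns with the ring. Bright steel disc 110 mm across, 16 thick, on a fixed dark round housing (base 156 mm across). Two holes 20 mm wide, 16 deep, lie on this x axis 38 mm either side of the centre. With the spanner seated (foot bar flat on the ring) its handle centre is 63 mm above this point.
- lock_ring (a joint): Turn of the ring in rad, growing clockwise seen from above: starts at 0 to 0.3, stopped at 1.05, where the lug on its rim (16 mm wide, on ring_top's +y side) meets the upright stop pin (12 mm thick) of the housing. Stiff (0.25 N m), stays where left. The holes are wider than the prongs, so the spanner turns about 0.15 rad before the ring follows.

How it is judged:
By the outcome, as a careful person would: the job done as asked, in the order asked, and still so for the second after the job is handed in, with the robot touching nothing.
It also fails if it takes over 48 s, if anything falls off the work surface, if the arm or the gripper's body presses on something with over 40 N, if the wrist force passes 120 N, or if a joint passes its speed limit or range.

## Working session

There is one attempt and no reset: what is moved stays moved. The work goes in short steps, Python scripts to look and compute and a tool call to move; the robot and the scene stay as the last step left them, time stands still between calls to the robot, and variables do not carry over. Pictures are saved under pics/ and viewed, about 8 in all and at most 12, crops included, and the job is handed in when it is done.

Besides the shell and the picture viewer there is one more tool, called as a command line: name --argument value ..., lists and objects as JSON in quotes. send_rows: Moves the arm, as the interface text tells. Its arguments: {"type":"object","properties":{"rows":{"type":"array"}},"required":["rows"]}

```bash
mkdir -p pics; ls
cat > h.py <<'E'
import numpy as np, cv2
from cell import r
def save(p,name,crop=None,scale=1):
    im=p["img"][:,:,::-1]
    if crop: im=im[crop[1]:crop[3],crop[0]:crop[2]]
    cv2.imwrite("pics/"+name,cv2.resize(im,None,fx=scale,fy=scale,interpolation=cv2.INTER_CUBIC))
def cam(p,st=None):
    "R,t world->cam"
    if "rvec" in p: return cv2.Rodrigues(np.array(p["rvec"],float))[0],np.array(p["tvec"],float).ravel()
    M=np.array(p["mount"]);R=np.array(st["orientation"]).reshape(3,3);T=np.eye(4);T[:3,:3]=R;T[:3,3]=st["ee_pos"]
    W=np.linalg.inv(T@M);return W[:3,:3],W[:3,3]
def at_z(p,uv,z,st=None):
    R,t=cam(p,st);K=np.array(p["camera_matrix"]);uv=np.atleast_2d(uv)
    d=(R.T@np.linalg.inv(K)@np.c_[uv,np.ones(len(uv))].T).T;c=-R.T@t
    return c+d*((z-c[2])/d[:,2])[:,None]
def proj(p,X,st=None):
    R,t=cam(p,st);q=(np.array(p["camera_matrix"])@(R@np.atleast_2d(X).T+t[:,None])).T
    return q[:,:2]/q[:,2:]
E
python3 - <<'E'
from h import *
a=r.snapshot("scene");b=r.snapshot("top")
im=np.hstack([a["img"],b["img"]])
cv2.imwrite("pics/a.png",cv2.resize(a["img"][:,:,::-1],(768,576)));cv2.imwrite("pics/b.png",cv2.resize(b["img"][:,:,::-1],(768,576)))
for p in(a,b):
  for n in["wide_spanner_grip","narrow_spanner_grip","ring_top","lock_ring"]:
    print(n,[(np.round(d["xyz"]),round(d["score"],2)) for d in r.find_in(n,p)][:3])
s=r.read_state();print(s["t"],s["orientation"],s["width"],s["wrist_force"])
E
```

```text
pics
wide_spanner_grip [(array([ 587., -160.,   49.]), 0.94)]
narrow_spanner_grip [(array([ 576., -284.,   73.]), 0.86)]
ring_top [(array([467., 159.,  67.]), 0.71)]
lock_ring [(array([462., 158.,  65.]), 0.6)]
wide_spanner_grip [(array([ 593., -160.,   46.]), 0.55)]
narrow_spanner_grip [(array([ 577., -284.,   94.]), 0.96)]
ring_top [(array([471., 150.,  72.]), 0.9)]
lock_ring [(array([472., 148.,  73.]), 0.71)]
0.5 [[ 9.52705972e-01  3.03893618e-01  1.10353403e-05]
 [ 3.03893617e-01 -9.52705971e-01  4.38469042e-05]
 [ 2.38382290e-05 -3.84196379e-05 -9.99999999e-01]] 0.9983497162793562 [ 0.0268968  -0.63775268  0.27302249]
```

View pics/a.png

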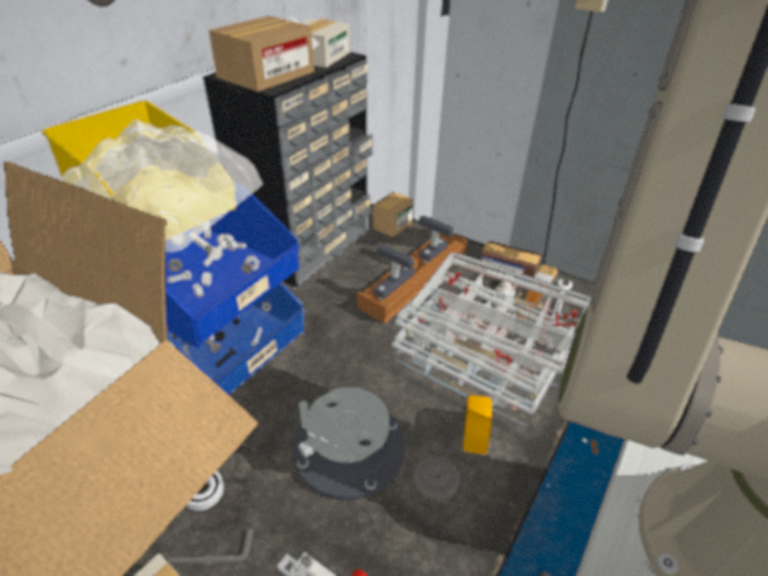

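View pics/b.png

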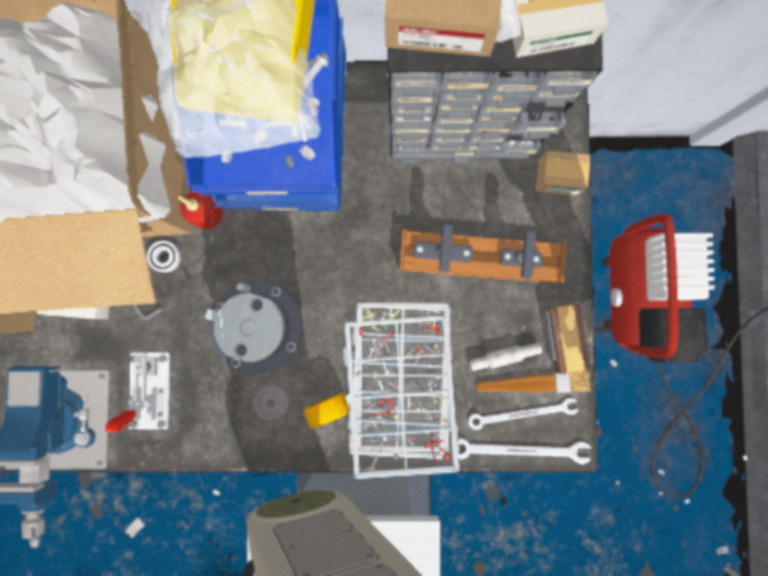

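The scene view shows the rack behind the wire basket. In the top view (enlarged), the wide spanner's handle is near (446,248) and the narrow one's near (525,252). The ring holes are at about (257,305) and (241,351), the lug at (212,315) and the stop pin near (243,288).

Run:
```python
from h import *
p=r.snapshot("top")
print(at_z(p,np.array([[441,226],[450,270],[522,229],[528,275]])/1.5,102).round(0))
print("holes",at_z(p,np.array([[257,305],[241,351],[212,315],[243,288]])/1.5,68).round(0))
print("cab,rack,basket",at_z(p,np.array([[450,158],[400,245],[565,262],[360,305],[350,475]])/1.5,0).round(0))
im1=cv2.resize(p["img"][140:200,255:390,::-1],None,fx=5,fy=5,interpolation=cv2.INTER_CUBIC)
im2=cv2.resize(p["img"][180:255,130:265,::-1],None,fx=5,fy=5,interpolation=cv2.INTER_CUBIC)
```

```text
[[ 625. -160.  102.]
 [ 557. -173.  102.]
 [ 620. -284.  102.]
 [ 549. -292.  102.]]
holes [[505. 130.  68.]
 [432. 155.  68.]
 [489. 202.  68.]
 [532. 153.  68.]]
cab,rack,basket [[ 759. -184.    0.]
 [ 608.  -98.    0.]
 [ 579. -378.    0.]
 [ 506.  -30.    0.]
 [ 224.  -13.    0.]]
```

send_rows --rows '[-1,0.03,0.03,0.003,0,0,1.6,-1,0.06,0.06,0.006,0,0,3.2,-1,0.095,0.09,0.01,0,0,4.8,-1,0.13,0.12,0.015,0,0,6.4,-1,0.165,0.15,0.02,0,0,8,-1,0.2,0.18,0.02,0,0,9.6,-1,0.235,0.215,0.02,0,0,11.2,-1,0.27,0.25,0.02,0,0,12.8]'

```text
t: 1.35
ee_pos: [446.0, -296.5, 251.6]
orientation: [[0.139, 0.99, 0.001], [0.99, -0.139, -0.001], [-0.001, 0.001, -1.0]]
wrist_force: [-0.1, -0.2, 0.4]
width: 1.003
```

send_rows --rows '[-1,0.02,0.02,0,0,0,1.6,-1,0.04,0.04,0,0,0,3.2,-1,0.06,0.06,0,0,0,4.8,-1,0.08,0.08,0,0,0,6.4,-1,0.1,0.1,0,0,0,8,-1,0.12,0.115,0,0,0,9.6,-1,0.14,0.13,0,0,0,11.2,-1,0.146,0.131,0,0,0,12.8]'

```text
t: 2.15
ee_pos: [593.7, -163.5, 251.4]
orientation: [[-0.834, 0.552, 0.001], [0.552, 0.834, 0.001], [-0.001, 0.002, -1.0]]
wrist_force: [0.3, -1.1, -1.0]
width: 1.002
```

send_rows --rows '[-1,0,0,0,0,0,1.6,-1,0,0,0,0,0,3.2,-1,0,0,0,0,0,4.8,-1,0,0,0,0,0,6.4,-1,0,0,0,0,0,8,-1,0,0,0,0,0,8]'

```text
t: 2.75
ee_pos: [593.6, -163.5, 251.4]
orientation: [[-0.994, -0.113, 0.0], [-0.113, 0.994, 0.002], [-0.001, 0.001, -1.0]]
wrist_force: [0.0, 0.2, -0.7]
width: 1.0
```

Run:
```python
from h import *
s=r.read_state();p=r.snapshot("wrist")
R=np.array(s["orientation"]);print(s["t"],s["ee_pos"],np.degrees(np.arctan2(R[1,1],R[0,1])),s["joint_positions"],s["wrist_force"])
np.save("s.npy",s,allow_pickle=True)
import pickle;pickle.dump((p,s),open("w1.pkl","wb"))
save(p,"w1.png",None,1.5)
for n in["wide_spanner_grip","narrow_spanner_grip"]:
    print(n,[(np.round(d["xyz"]),round(d["score"],2)) for d in r.find_in(n,p)][:3])
print(proj(p,[[591,-167,102]],s))
```

```text
2.75 [ 593.64385273 -163.52777384  251.36138728] 96.50931227737365 [-0.39987738  0.391381    0.20697019  1.38654197  0.00160524 -0.51348595] [ 2.97865881e-04  1.92979030e-01 -6.85035987e-01]
wide_spanner_grip [(array([ 591., -165.,   41.]), 0.93)]
narrow_spanner_grip [(array([ 577., -292.,   99.]), 0.76)]
[[250.39360963 167.19668407]]
```

View pics/w1.png

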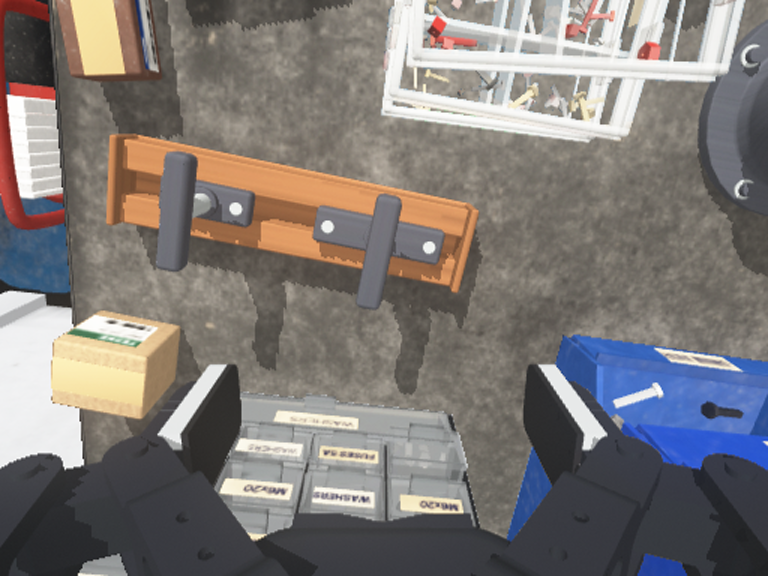

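The wide spanner is the right one in this picture, with its handle running from (388,197) to (369,305) and rivets at (327,227) and (429,247). The narrow one is on the left.

Run:
```python
from h import *
import pickle;p,s=pickle.load(open("w1.pkl","rb"))
h=at_z(p,np.array([[388,197],[369,306]])/1.5,102,s)
f=at_z(p,np.array([[327,227],[429,247]])/1.5,45,s)
for a in(h,f):
  d=a[0]-a[1];print(a.round(1).tolist(),a.mean(0).round(1),np.linalg.norm(d),np.degrees(np.arctan2(d[1],d[0])))
```

```text
[[557.2, -163.2, 102.0], [627.6, -167.3, 102.0]] [ 592.4 -165.2  102. ] 70.55621908543638 176.70804808121667
[[590.9, -203.3, 45.0], [597.4, -127.2, 45.0]] [ 594.1 -165.3   45. ] 76.39060012571566 -94.85701967403713
```

send_rows --rows '[-1,0,-0.001,-0.035,0,0,-1.2,-1,0,-0.002,-0.07,0,0,-2.3,-1,0,-0.002,-0.105,0,0,-2.3,-1,0,-0.002,-0.14,0,0,-2.3,-1,0,-0.002,-0.16,0,0,-2.3,-1,0,-0.002,-0.176,0,0,-2.3,-1,0,-0.002,-0.176,0,0,-2.3,0.3,0,-0.002,-0.176,0,0,-2.3]'

```text
t: 3.7
ee_pos: [593.7, -165.6, 75.6]
orientation: [[-0.996, 0.091, 0.001], [0.091, 0.996, 0.001], [-0.0, 0.002, -1.0]]
wrist_force: [1.0, 0.5, 1.0]
width: 0.861
```

send_rows --rows '[1,0,0,0,0,0,0,1,0,0,0,0,0,0,1,0,0,0,0,0,0,1,0,0,0,0,0,0,1,0,0,0,0,0,0,1,0,0,0,0,0,0]'

```text
t: 4.3
ee_pos: [594.2, -165.9, 76.4]
orientation: [[-0.996, 0.091, 0.002], [0.091, 0.996, 0.001], [-0.002, 0.001, -1.0]]
wrist_force: [-0.6, -0.6, 6.2]
width: 0.172
```

send_rows --rows '[1,0,0,0.01,0,0,0,1,0,0,0.03,0,0,0,1,0,0,0.06,0,0,0,1,0,0,0.09,0,0,0,1,0,0,0.13,0,0,0,1,0,0,0.16,0,0,0,1,0,0,0.16,0,0,0]'

```text
t: 5.0
ee_pos: [596.0, -166.5, 241.3]
orientation: [[-0.996, 0.091, 0.009], [0.091, 0.996, -0.002], [-0.009, -0.001, -1.0]]
wrist_force: [0.3, 0.6, -2.7]
width: 0.174
```

send_rows --rows '[1,-0.016,0.038,0.01,0,0,1.6,1,-0.032,0.076,0.02,0,0,3.2,1,-0.048,0.114,0.02,0,0,4.8,1,-0.064,0.152,0.02,0,0,6.4,1,-0.08,0.19,0.02,0,0,8,1,-0.096,0.228,0.02,0,0,9.6,1,-0.112,0.266,0.02,0,0,11.2,1,-0.128,0.308,0.02,0,0,12.8]'

```text
t: 5.8
ee_pos: [466.0, 142.5, 259.5]
orientation: [[-0.514, -0.858, 0.002], [-0.858, 0.514, 0.007], [-0.007, 0.001, -1.0]]
wrist_force: [0.3, 1.3, -4.0]
width: 0.174
```

send_rows --rows '[1,0,0,0,0,0,1.2,1,0,0,0,0,0,2.4,1,0,0,0,0,0,2.4,1,0,0,0,0,0,2.4]'

```text
t: 6.2
ee_pos: [465.3, 142.5, 258.3]
orientation: [[-0.327, -0.945, -0.001], [-0.945, 0.327, 0.007], [-0.006, 0.004, -1.0]]
wrist_force: [-0.0, -0.1, -3.8]
width: 0.177
```

Run:
```python
from h import *
s=r.read_state();p=r.snapshot("wrist");q=r.snapshot("top")
R=np.array(s["orientation"]);print(s["t"],s["ee_pos"],np.degrees(np.arctan2(R[1,1],R[0,1])),s["joint_positions"],s["wrist_force"],R.round(3))
import pickle;pickle.dump((p,s,q),open("w2.pkl","wb"))
save(p,"w2.png",None,1.5)
for n in["wide_spanner_grip","ring_top"]:
    print(n,[(np.round(d["xyz"]),round(d["score"],2)) for d in r.find_in(n,p)][:3])
print(proj(p,[[505,130,68],[432,155,68]],s))
```

```text
6.2 [465.27912963 142.45662875 258.28111708] 160.90321253647858 [ 0.12764507  0.13425924 -0.11725011  1.31980748  0.00688953 -1.10984075] [-0.04150525 -0.05111606 -3.75836551] [[-0.327 -0.945 -0.001]
 [-0.945  0.327  0.007]
 [-0.006  0.004 -1.   ]]
wide_spanner_grip [(array([463., 136., 281.]), 0.89)]
ring_top [(array([462., 127.,  65.]), 0.94)]
[[215.01680158 161.27558714]
 [288.20633088 160.90720231]]
```

View pics/w2.png

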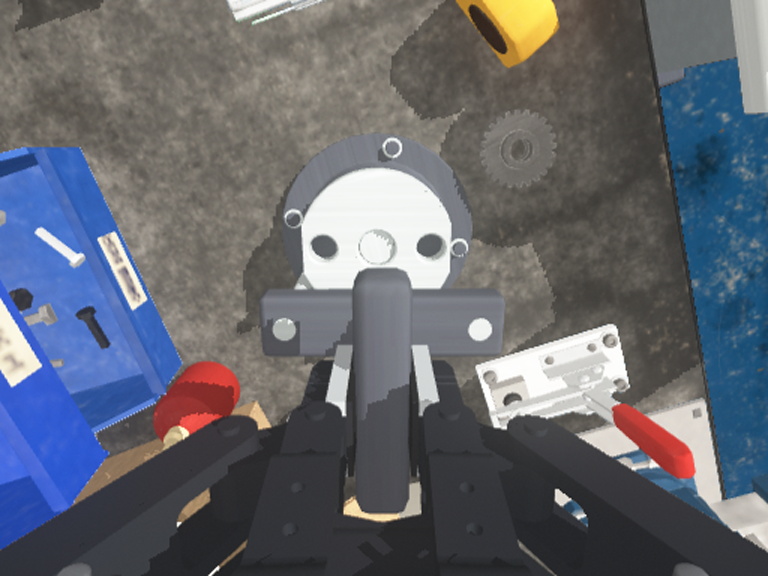

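The holes are at (323,246) and (430,246), the lug is hidden behind the left end of the foot bar, and the spanner rivets are at (284,329) and (480,329).

Run:
```python
from h import *
import pickle;p,s,q=pickle.load(open("w2.pkl","rb"))
# refine hole centres: dark blobs on bright disc
g=cv2.cvtColor(p["img"],cv2.COLOR_RGB2GRAY)
def blob(u,v,dark,r0=12):
    w=g[v-r0:v+r0+1,u-r0:u+r0+1];_,m=cv2.threshold(w,0,255,cv2.THRESH_OTSU)
    if dark:m=255-m
    n,l,st,c=cv2.connectedComponentsWithStats(m);k=l[r0,r0];return [c[k][0]+u-r0,c[k][1]+v-r0],st[k]
for name,pts,z,dark in(("holes",[(215,164),(287,164)],68,1),("rivets",[(189,219),(320,219)],226,0)):
  b=[blob(*x,dark) for x in pts];print([x[1].tolist() for x in b])
  a=at_z(p,np.array([x[0] for x in b]),z,s);d=a[0]-a[1]
  print(name,[np.round(x[0],1) for x in b],a.round(1).tolist(),a.mean(0).round(1),np.linalg.norm(d).round(1),np.degrees(np.arctan2(d[1],d[0])).round(2))
```

```text
[[4, 5, 18, 16, 216], [3, 4, 19, 17, 244]]
holes [array([215.9, 164.1]), array([286.9, 163.7])] [[505.2, 133.1, 68.0], [434.2, 157.5, 68.0]] [469.7 145.3  68. ] 75.1 -18.9
[[5, 5, 15, 15, 182], [4, 5, 16, 15, 187]]
rivets [array([189. , 218.9]), array([319.7, 219.2])] [[502.0, 129.8, 226.0], [429.7, 155.2, 226.0]] [465.9 142.5 226. ] 76.7 -19.36
```

send_rows --rows '[1,0.004,0.003,-0.03,0,0,0.1,1,0.004,0.003,-0.06,0,0,0.1,1,0.004,0.003,-0.09,0,0,0.1,1,0.004,0.003,-0.11,0,0,0.1,1,0.004,0.003,-0.117,0,0,0.1,1,0.004,0.003,-0.117,0,0,0.1]'

```text
t: 7.0
ee_pos: [469.4, 144.8, 141.4]
orientation: [[-0.319, -0.948, -0.002], [-0.948, 0.319, 0.007], [-0.006, 0.004, -1.0]]
wrist_force: [0.3, -0.6, -3.7]
width: 0.174
```

Run:
```python
from h import *
s=r.read_state();p=r.snapshot("wrist");q=r.snapshot("top");c=r.snapshot("scene")
R=np.array(s["orientation"]);print(s["t"],s["ee_pos"],np.degrees(np.arctan2(R[1,1],R[0,1])),s["wrist_force"],R[:,2])
import pickle;pickle.dump((p,s,q,c),open("w3.pkl","wb"))
A=cv2.resize(p["img"][110:300,140:370],None,fx=2.0,fy=2.0,interpolation=cv2.INTER_CUBIC)
B=cv2.resize(c["img"][190:340,150:300],None,fx=2.2,fy=2.2,interpolation=cv2.INTER_CUBIC)
im=np.zeros((380,460+330,3),np.uint8);im[:380,:460]=A;im[:330,460:]=B
cv2.imwrite("pics/w3.png",im[:,:,::-1])
```

```text
7.0 [469.43982896 144.84073497 141.41938854] 161.38791365104694 [ 0.31100886 -0.64912    -3.678327  ] [-0.00173248  0.00670437 -0.99997602]
```

View pics/w3.png

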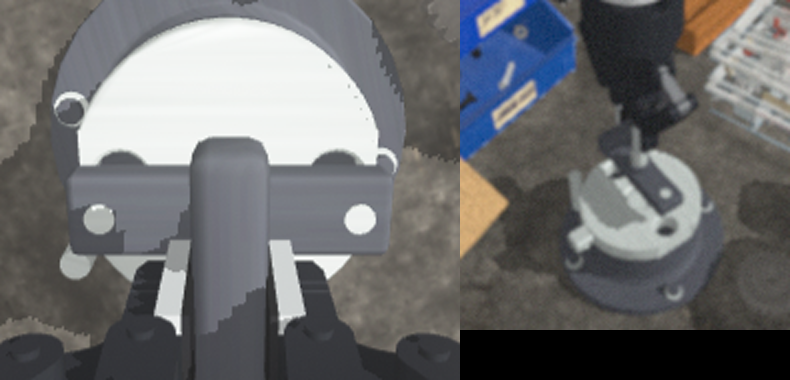

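Run:
```python
from h import *
import pickle;p,s,q,c=pickle.load(open("w3.pkl","rb"))
R=np.array(s["orientation"]);
ux=R[:,1]*[1,1,0];uy=np.array([-ux[1],ux[0],0])
e=at_z(p,np.array([[201,183.7],[309,183.7]]),68,s)
riv=at_z(p,np.array([[140+98.5/2,110+219/2],[140+360.5/2,110+219/2]]),141.4+16.6-49,s)
tcp=np.array(s["ee_pos"])
for n,a in(("holetop",e),("riv",riv)):
  m=a.mean(0)-tcp;print(n,a.round(1).tolist(),np.linalg.norm(a[0]-a[1]),"along",m@ux,"across",m@uy)
for sg in(1,-1):
  print(sg,proj(p,e.mean(0)+sg*10*uy,s))
```

```text
holetop [[502.3, 124.1, 68.0], [430.7, 148.4, 68.0]] 75.5641970951193 along 0.014372561698302366 across 9.083909105426416
riv [[506.4, 132.9, 109.0], [433.5, 157.6, 109.0]] 76.94203088094329 along -0.3388669604661949 across -0.5736059080267624
1 [[255.02462883 169.82733836]]
-1 [[255.04010052 197.21416972]]
```

Aligned to within 1 mm and 0.1°, so I'm lowering it.

send_rows --rows '[1,0,0,-0.006,0,0,0,1,0,0,-0.012,0,0,0,1,0,0,-0.017,0,0,0,1,0,0,-0.021,0,0,0,1,0,0,-0.024,0,0,0,1,0,0,-0.026,0,0,0,1,0,0,-0.026,0,0,0]'

```text
t: 7.85
ee_pos: [470.9, 145.2, 117.2]
orientation: [[-0.319, -0.948, 0.002], [-0.948, 0.319, 0.007], [-0.007, 0.0, -1.0]]
wrist_force: [0.1, -0.6, -4.1]
width: 0.173
```

send_rows --rows '[1,0,0,-0.002,0,0,0,1,0,0,-0.003,0,0,0,1,0,0,-0.004,0,0,0,1,0,0,-0.004,0,0,0]'

```text
t: 8.25
ee_pos: [471.2, 145.3, 114.4]
orientation: [[-0.319, -0.948, 0.003], [-0.948, 0.319, 0.008], [-0.008, -0.001, -1.0]]
wrist_force: [-2.9, 0.0, 6.5]
width: 0.172
```

send_rows --rows '[1,-0.001,0,0,0,0,-0.8,1,-0.001,0,0,0,0,-1.8,1,-0.001,0,0,0,0,-2.8,1,-0.001,0,0,0,0,-3.8,1,-0.001,0,0,0,0,-4.8,1,-0.001,0,0,0,0,-5.8,1,-0.001,0,0,0,0,-6.8,1,-0.001,0,0,0,0,-7.8]'

```text
t: 9.05
ee_pos: [471.1, 145.8, 114.9]
orientation: [[-0.845, -0.534, 0.009], [-0.534, 0.845, 0.005], [-0.01, -0.001, -1.0]]
wrist_force: [1.4, 1.7, -1.6]
width: 0.175
```

```bash
cat > st.py <<'E'
from h import *
s=r.read_state();R=np.array(s["orientation"])
print(s["t"],np.round(s["ee_pos"],1),"yaw",np.degrees(np.arctan2(R[1,1],R[0,1])).round(2),"F",np.round(s["wrist_force"],1),"T",np.round(s["wrist_torque"],2),R[:,2].round(3),s["joint_positions"][5],s["width"])
E
python3 st.py
```

```text
9.05 [471.1 145.8 114.9] yaw 122.28 F [ 1.4  1.7 -1.6] T [ 0.28 -0.2   0.32] [ 0.009  0.005 -1.   ] -0.42816763967850374 0.17454786812276687
```

send_rows --rows '[1,0,0,-0.0005,0,0,-0.5,1,0,0,-0.0005,0,0,-1,1,0,0,-0.0005,0,0,-1.5,1,0,0,-0.0005,0,0,-2,1,0,0,-0.0005,0,0,-2.5,1,0,0,-0.0005,0,0,-2.8]'

```text
t: 9.65
ee_pos: [471.2, 145.7, 114.8]
orientation: [[-0.95, -0.313, 0.011], [-0.313, 0.95, 0.002], [-0.011, -0.002, -1.0]]
wrist_force: [-1.1, -1.5, -1.1]
width: 0.173
```

```bash
python3 st.py
python3 - <<'E'
from h import *
q=r.snapshot("top");c=r.snapshot("scene");p=r.snapshot("wrist")
A=cv2.resize(q["img"][185:255,130:210],(400,350),interpolation=cv2.INTER_CUBIC)
B=cv2.resize(c["img"][235:335,180:280],(350,350),interpolation=cv2.INTER_CUBIC)
C=cv2.resize(p["img"],(320,240))
im=np.zeros((590,750,3),np.uint8);im[:350,:400]=A;im[:350,400:]=B;im[350:,:320]=C
cv2.imwrite("pics/w4.png",im[:,:,::-1])
E
```

```text
9.65 [471.2 145.7 114.8] yaw 108.23 F [-1.1 -1.5 -1.1] T [-0.2   0.22  0.24] [ 0.011  0.002 -1.   ] -0.18141169114081365 0.1729886251875306
```

View pics/w4.png

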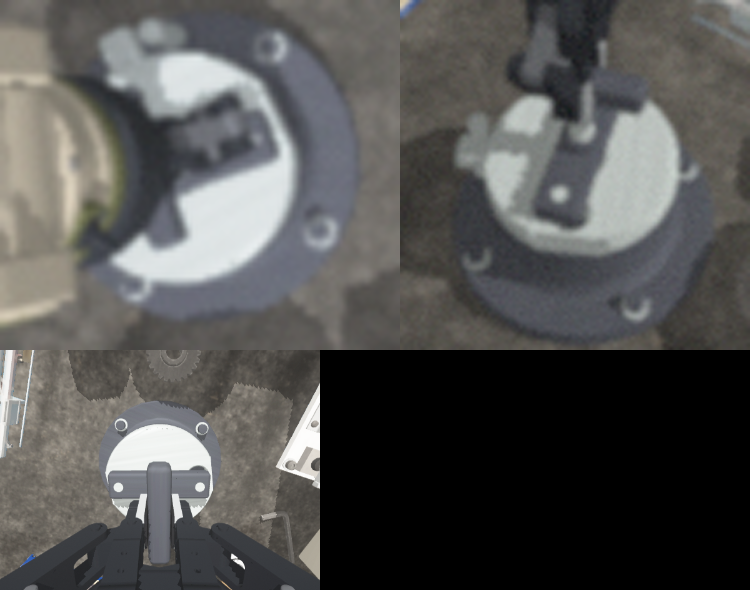

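The top view (left panel) shows the lug at (130,60) close to the pin at (162,35). The ring turns with about 0.25 N m of drag and isn't at the stop yet.

send_rows --rows '[1,0,0,-0.0005,0,0,-0.3,1,0,0,-0.0005,0,0,-0.6,1,0,0,-0.0005,0,0,-0.9,1,0,0,-0.0005,0,0,-1.2]'

```text
t: 10.2
ee_pos: [471.9, 145.8, 114.6]
orientation: [[-0.977, -0.213, 0.012], [-0.213, 0.977, 0.001], [-0.012, -0.002, -1.0]]
wrist_force: [2.7, -0.4, 1.6]
width: 0.176
```

```bash
python3 st.py
```

```text
10.2 [471.9 145.8 114.6] yaw 102.31 F [ 2.7 -0.4  1.6] T [-0.18 -0.44  1.2 ] [ 0.012  0.001 -1.   ] -0.07731439272656347 0.17626074762852859
```

send_rows --rows '[1,-0.001,0,0,0,0,-0.3,1,-0.001,0,0,0,0,-0.5,1,-0.001,0,0,0,0,-0.5]'

```text
t: 10.5
ee_pos: [471.7, 145.9, 114.8]
orientation: [[-0.985, -0.171, 0.014], [-0.171, 0.985, 0.0], [-0.014, -0.002, -1.0]]
wrist_force: [3.3, -2.7, -0.4]
width: 0.173
```

```bash
python3 st.py
```

```text
10.5 [471.7 145.9 114.8] yaw 99.85 F [ 3.3 -2.7 -0.4] T [-0.41 -0.72  2.15] [ 0.014  0.    -1.   ] -0.0335614545104868 0.17312691813576475
```

Torque has risen to 2.15 N m after 61.5° of turn (about 60° predicted), so the ring is against the stop. Now I'll unload, release and lift straight off.

send_rows --rows '[1,0,0,-0.001,0,0,0.4,1,0,0,-0.001,0,0,0.4,0.6,0,0,-0.001,0,0,0.4,0.2,0,0,0,0,0,0.4,-0.2,0,0,0,0,0,0.4,-0.2,0,0,0,0,0,0.4,-0.2,0,0,0,0,0,0.4,-0.2,0,0,0,0,0,0.4]'

```text
t: 11.3
ee_pos: [471.4, 145.9, 114.5]
orientation: [[-0.979, -0.205, 0.013], [-0.205, 0.979, 0.001], [-0.013, -0.002, -1.0]]
wrist_force: [0.3, 0.5, 0.1]
width: 0.595
```

send_rows --rows '[-0.2,0,0,0.01,0,0,0,-0.2,0,0,0.03,0,0,0,-0.2,0,0,0.06,0,0,0,-0.2,0,0,0.09,0,0,0,-0.2,0,0,0.12,0,0,0,-0.2,0,0,0.15,0,0,0,-0.2,0,0,0.15,0,0,0]'

```text
t: 12.0
ee_pos: [473.6, 146.3, 269.6]
orientation: [[-0.979, -0.205, 0.021], [-0.205, 0.979, 0.002], [-0.021, -0.003, -1.0]]
wrist_force: [0.0, -0.5, 0.3]
width: 0.601
```

```bash
python3 st.py
python3 - <<'E'
from h import *
s=r.read_state();p=r.snapshot("wrist");q=r.snapshot("top");c=r.snapshot("scene")
import pickle;pickle.dump((p,s,q,c),open("w5.pkl","wb"))
A=p["img"]
B=cv2.resize(c["img"][215:335,165:285],(280,280),interpolation=cv2.INTER_CUBIC)
im=np.zeros((384,792,3),np.uint8);im[:384,:512]=A;im[:280,512:]=B
cv2.imwrite("pics/w5.png",im[:,:,::-1])
E
```

```text
12.0 [473.6 146.3 269.6] yaw 101.82 F [ 0.  -0.5  0.3] T [-0.02 -0.02 -0.05] [ 0.021  0.002 -1.   ] -0.0683220746783261 0.6014317118845501
```

View pics/w5.png

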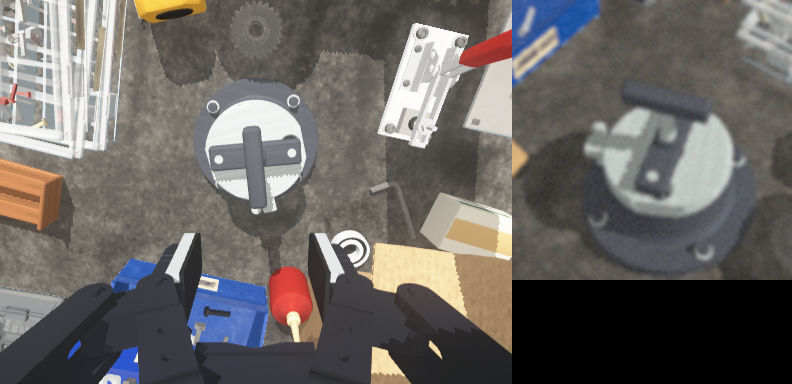

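The spanner is left standing in the ring. The lug and pin are hidden under the handle near (262,205), so I'll move the arm aside and check from above.

send_rows --rows '[-0.2,0,-0.04,0.01,0,0,0,-0.2,0,-0.08,0.02,0,0,0,-0.2,0,-0.12,0.02,0,0,0,-0.2,0,-0.16,0.02,0,0,0,-0.2,0,-0.2,0.02,0,0,0,-0.2,0,-0.24,0.02,0,0,0,-0.2,0,-0.28,0.02,0,0,0,-0.2,0,-0.3,0.02,0,0,0]'

```text
t: 12.95
ee_pos: [470.4, -156.7, 282.8]
orientation: [[-0.979, -0.202, 0.011], [-0.202, 0.979, 0.001], [-0.011, -0.001, -1.0]]
wrist_force: [0.3, 0.3, 0.6]
width: 0.596
```

Run:
```python
from h import *
q=r.snapshot("top");c=r.snapshot("scene")
import pickle;pickle.dump((q,c),open("w6.pkl","wb"))
A=cv2.resize(q["img"][180:250,125:205],(480,420),interpolation=cv2.INTER_CUBIC)
B=cv2.resize(c["img"][215:335,165:285],(300,300),interpolation=cv2.INTER_CUBIC)
C=cv2.resize(q["img"][130:200,250:400],(300,140))
im=np.zeros((450,780,3),np.uint8);im[:420,:480]=A;im[:300,480:]=B;im[305:445,480:]=C
cv2.imwrite("pics/w6.png",im[:,:,::-1])
for n in("wide_spanner_grip","narrow_spanner_grip"):print(n,[(np.round(d["xyz"]),round(d["score"],2)) for d in r.find_in(n,c)+r.find_in(n,q)])
```

```text
wide_spanner_grip [(array([465., 154., 103.]), 0.96), (array([475., 141.,  86.]), 0.69), (array([ 598., -291.,  100.]), 0.5)]
narrow_spanner_grip [(array([ 580., -286.,   74.]), 0.88), (array([ 600., -292.,  100.]), 0.51), (array([474., 142.,  86.]), 0.48)]
```

View pics/w6.png

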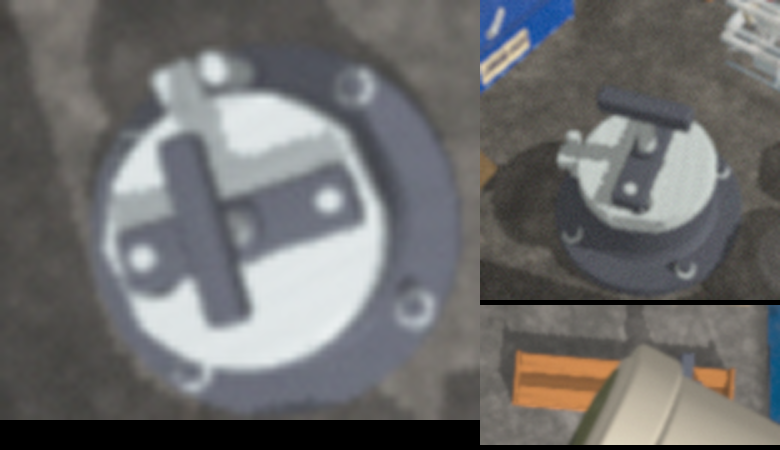

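The lug at (178,85) looks to be touching the pin at (213,68), and the narrow spanner is still in the rack. I'll take one closer wrist view of that contact.

send_rows --rows '[-0.2,0.01,0.04,0,0,0,0,-0.2,0.03,0.08,0,0,0,0,-0.2,0.05,0.12,0,0,0,0,-0.2,0.07,0.16,0,0,0,0,-0.2,0.09,0.2,0,0,0,0,-0.2,0.1,0.23,-0.02,0,0,0,-0.2,0.1,0.23,-0.04,0,0,0,-0.2,0.1,0.23,-0.04,0,0,0]'

```text
t: 14.05
ee_pos: [568.7, 79.6, 240.8]
orientation: [[-0.978, -0.21, 0.006], [-0.21, 0.978, 0.002], [-0.006, 0.0, -1.0]]
wrist_force: [-0.2, -1.0, 0.2]
width: 0.6
```

```bash
python3 st.py
python3 - <<'E'
from h import *
s=r.read_state();p=r.snapshot("wrist")
import pickle;pickle.dump((p,s),open("w7.pkl","wb"))
u,v=proj(p,[[525,155,70]],s)[0].astype(int);print(u,v)
u0=int(np.clip(u-90,0,332));v0=int(np.clip(v-70,0,244))
save(p,"w7.png",(u0,v0,u0+180,v0+140),4)
E
```

```text
14.05 [568.7  79.6 240.8] yaw 102.12 F [-0.2 -1.   0.2] T [-0.06  0.03 -0.  ] [ 0.006  0.002 -1.   ] -0.2133256233437694 0.600160546428956
339 137
```

View pics/w7.png

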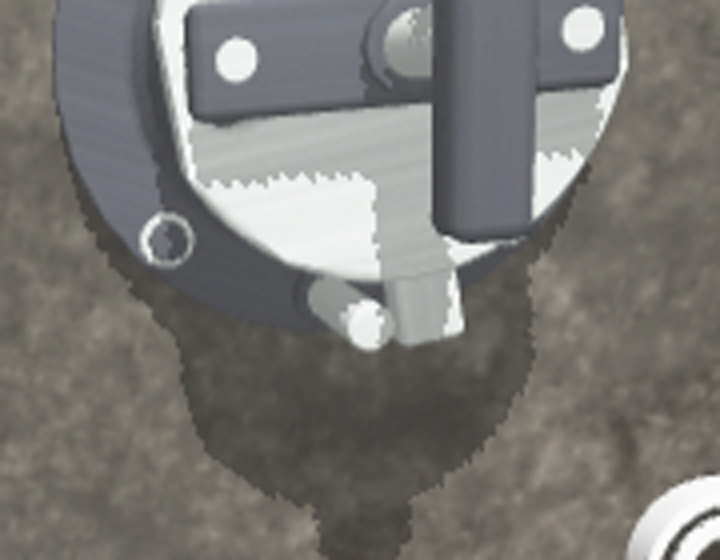

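Run:
```python
from h import *
import pickle;p,s=pickle.load(open("w7.pkl","rb"));q,c=pickle.load(open("w6.pkl","rb"))
u0,v0=int(np.clip(339-90,0,332)),int(np.clip(137-70,0,244))
f=lambda x,y:np.array([u0+x/4,v0+y/4])
P=lambda p,s=None:np.array(p["camera_matrix"])@np.c_[cam(p,s)]
a=f(366,324);b=np.array([125+213/6,180+68/6])
X=cv2.triangulatePoints(P(p,s),P(q),a.reshape(2,1),b.reshape(2,1)).ravel();print("pin top",X[:3]/X[3],)
L=at_z(p,np.array([f(384,278),f(457,268),f(397,345),f(463,332)]),68,s);print("lug",L.round(1).tolist())
for z in(68,80,90,100):
  t=at_z(p,a,z,s)[0];print(z,t.round(1), "pin projected at z68/52/30 in crop:",[((proj(p,[t[0],t[1],zz],s)[0]-[u0,v0])*4).round(0).tolist() for zz in(68,52,30)], "width px",(np.linalg.norm(proj(p,[t[0],t[1]+12,68],s)-proj(p,[t[0],t[1],68],s))*4).round(0))
g=cv2.resize(p["img"][v0+62:v0+92,u0+70:u0+125,::-1],None,fx=14,fy=14,interpolation=cv2.INTER_NEAREST);cv2.imwrite("pics/w8.png",g)
```

```text
pin top [531.02621954 147.08379715 107.37493943]
lug [[523.6, 160.7, 68.0], [517.5, 177.4, 68.0], [538.8, 168.7, 68.0], [532.3, 183.7, 68.0]]
68 [535.4 159.7  68. ] pin projected at z68/52/30 in crop: [[366.0, 324.0], [350.0, 313.0], [331.0, 299.0]] width px 48.0
80 [533.9 156.1  80. ] pin projected at z68/52/30 in crop: [[354.0, 315.0], [338.0, 304.0], [320.0, 291.0]] width px 48.0
90 [532.7 153.   90. ] pin projected at z68/52/30 in crop: [[343.0, 308.0], [328.0, 297.0], [310.0, 284.0]] width px 48.0
100 [531.4 150.  100. ] pin projected at z68/52/30 in crop: [[333.0, 300.0], [319.0, 290.0], [301.0, 277.0]] width px 48.0
```

View pics/w8.png

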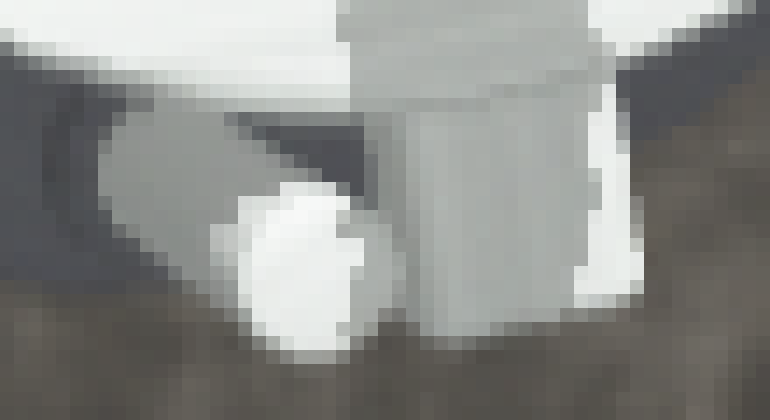

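Run:
```python
from h import *
import pickle;p,s=pickle.load(open("w7.pkl","rb"))
u0,v0=249,67
f=lambda x,y:np.array([u0+x/4,v0+y/4])
a=at_z(p,np.array([f(237,60),f(583,29)]),68+14,s);d=a[1]-a[0]
print("spanner",a.round(1).tolist(),a.mean(0),np.linalg.norm(d),np.degrees(np.arctan2(d[1],d[0])))
# model overlay: lug at ring contact, pin
C=np.array([469.7,145.5])
for lug in(25,22.4):
  l=np.radians(lug);e=np.array([np.cos(l),np.sin(l)]);n=np.array([-e[1],e[0]])
  pts=[[*(C+e*rr+n*w),68] for rr in(55,70) for w in(-8,8)]
  print(lug,((proj(p,pts,s)-[u0,v0])*4).round(0).tolist())
```

```text
spanner [[482.7, 110.5, 82.0], [460.4, 183.5, 82.0]] [471.57245503 146.96402794  82.        ] 76.32070921287819 106.95601550731162
25 [[388.0, 276.0], [453.0, 261.0], [396.0, 335.0], [461.0, 321.0]]
22.4 [[377.0, 277.0], [443.0, 265.0], [383.0, 336.0], [448.0, 325.0]]
```

The spanner stalled at a yaw of 107° while the gripper went on to 99.8° at 2.15 N m. The lug sits at about 25° in the picture, which fits contact with the pin. The job is done, so I'm handing it in.

```bash
python3 -c "
from cell import r
s=r.read_state();print(s['t'],s['wrist_force']);print(r.sign_off())"
```

```text
14.1 [-0.28641811 -0.01483257  0.74758644]
the job is handed in; nothing more can be done
None
```

The ring is tightened against its stop and the wide spanner is left standing in it; the job was handed in at 14.1 s. I lifted the wide spanner from the rack, seated it in the ring holes and turned it clockwise. Then I released it and moved the gripper clear.

**What the last checks showed**
- **Seating:** the spanner went down to the expected height, and the wrist force rose by about 10 N as the foot bar met the ring. A later picture, taken at seated height, gave a rivet spacing of 76.3 mm against the 76 mm expected.
- **Stop:** torque rose from about 0.25 to 2.15 N m. The spanner stalled while the gripper slipped about 5° around the handle.
- **Robot and rack:** the robot is touching nothing, with almost no wrist force. The narrow spanner is still in the rack.

**What is less certain**
- **Lug and pin contact:** the close-up did not settle it. Depending on the assumed height of the pin, the picture fits anything from contact to a gap of up to about 3 mm. I relied on the torque rise and the stall.

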